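Make up the two carving-course kits

TASK

Make up the two carving-course kits from the stock on the bench. Relief kit, in the larger three-bay tray: the long gouge lying in the long slot, the flat panel blank lying flat in the wide bay and the brass palm mallet standing on its head in the small bay. Gourd kit, in the smaller two-bay tray: the short knife lying flat in the slot and the turned gourd blank standing upright in the other bay; leave the finished figure, the oilstone and the stepped offcut where they are.

Things in the scene. Friction and masses are not known exactly. Their poses are not given: they have to be found in the camera images.
- relief_tray: Larger dark wooden tray, fixed, 185 (x) x 238 (y) mm, floor 6, rim and dividers 16 mm over the bench, outer walls 6, dividers 5 thick. Origin: centre of underside; y along the long side, z up; yaw within 0.16 rad of 0. Inner bays and centres from origin: long slot 74 (x) x 226 (y) at x -49.5, y 0 (robot's side); wide bay 94 x 130 at x +39.5, y -48; small bay 94 x 91 at x +39.5, y +67.5. Swaps sides with the other tray.
- gourd_tray: Smaller dark wooden tray, fixed, 167 (x) x 194 (y) mm, floor 6, rim and divider 16 mm over the bench, outer walls 6, divider 5 thick. Origin: centre of underside; y along the long side, z up; yaw within 0.16 rad of 0. Inner bays and centres from origin: slot 74 (x) x 182 (y) at x -40.5, y 0 (robot's side); other bay 76 x 182 at x +39.5, y 0.
- gouge: Long carving gouge, 190 mm, about 90 g, lying down. Pale eight-sided wood handle 20 mm across and high, from x -95 to +15 mm, brass ferrule, slim steel blade to x +95 mm. Origin: on the axis at mid-length, 10 mm over what it lies on; x from handle to cutting edge. Balances at about x -12; grip the handle across y near there.
- panel: Flat rectangular limewood blank for a relief, 84 (x) x 44 (y) x 24 (z) mm, about 60 g. Origin: its centre, 12 mm over what it lies on; x along its length. Grip across y.
- mallet: Carver's palm mallet, about 0.4 kg, standing on its head: brass head 54 mm in diameter and 45 mm high, below a dark wood grip 30 mm in diameter from 64 to 90 mm high, rounded top at 100 mm. Origin: centre of the head's flat underside; z up along its axis.
- knife: Short carving knife, 140 mm, about 70 g, lying flat. Dark wood handle 88 long, 20 wide (y), 15 mm thick (z), from x -72 to +16 mm, then a thin steel blade to x +68 mm. Origin: mid-height of the handle, 7.5 mm over what it lies on, 28 mm from the handle's middle; x from handle to point, z up. Balances at about x -20; grip the handle across y near there.
- gourd: Turned gourd-shaped pale wood blank, about 60 g, standing upright, 84 mm high: flat foot 28 mm in diameter, lower belly 47 mm in diameter at 21 mm, narrow waist 22 mm at 45 mm, upper belly 32 mm in diameter from 53 to 64 mm high, thin stem on top. Origin: centre of the foot; z up.
- figure: Bystander: finished reddish carved figure of a standing man, 118 mm high on a round 60 mm base, loose, beyond the gap between the trays. Origin: centre of its underside. Not to be disturbed.
- oilstone: Bystander: grey oilstone in a dark wood block, 75 x 195 x 38 mm, beside the trays on the left (+y). Origin: centre of its underside. Not to be disturbed.
- offcut: Bystander: stepped pale wood offcut, 58 x 92 x 52 mm, beside the trays on the right (-y). Origin: centre of its underside. Not to be disturbed.

How it is judged:
By the outcome, as a careful person would: the job done as asked, in the order asked, and still so for the second after the job is handed in, with the robot touching nothing.
It also fails if it takes over 118 s, if anything falls off the work surface, if the arm or the gripper's body presses on something with over 40 N, if the wrist force passes 120 N, or if a joint passes its speed limit or range.

ROBOT

A 6-joint arm with a two-finger parallel gripper is mounted at the origin on the work surface. World frame = base frame: x ahead of the robot, y to its left, z up, the work surface at z = 0. Lengths are in mm, angles in degrees, forces in N, time in s.
With the tool pointing down it reaches from about 350 to 850 mm from the base axis. Payload 8.1 kg.
Tool frame: the origin (TCP) lies at the very end of the fingers, on their centre line; the grasp point (between the pads) lies r.tcp_to_grasp behind it (r.tcp_to_grasp is the distance from the TCP to the grasp point, in mm); z points along the fingers, y is the line along which they close (so a half turn about z gives the same grasp; the last joint's range is limited). The gripper opens to 85 mm and grips with 20 to 120 N. Pads are 22 mm wide; open, the fingers measure 114 mm over their backs; the gripper's body (76 mm by 85 mm) begins 54 mm behind the grasp point. The pads swing forward as they close: fully open they stand 13 mm farther back than shut.
Start: joints at [61.455, 7.471, 85.268, -0, 87.261, -4.893], TCP at [240.685, 549.614, 231.292] pointing down, gripper open.
Joint ranges: [-169.43, 169.43], [-51.17, 129.36], [1.28, 143.12], [-76.62, 256.62], [0, 156.53], [-152.29, 152.29]. Speed limits (degrees/s): [136.94, 136.94, 159.86, 180, 180, 180].

INTERFACE

Orientations are given as [roll, pitch, yaw] about the fixed x, y, z axes, in that order (R = Rz(yaw) Ry(pitch) Rx(roll)).
In Python, from bench import r gives the robot as it stands.
- The arm moves only by the shell command python3 -m handwheel 'ROWS' [OPENING] [FORCE]. ROWS is JSON, a list of rows, each a list of 4 numbers: the shift along the tool's x, y, z in m, then the turn about the tool's z in degrees. A call has 1 to 10 rows; each row shifts and turns the commanded pose from where the row before left it, along the tool's axes as they then stand; what a row does not reach is not made up. A row lasts 1/10 s, in which the tool goes at most 50 mm and 8.59 degrees, less where a joint would pass 70% of its speed; a pose out of reach is approached as far as the arm can. A call is refused whole if a number of a shift passes 0.05 or a number of a turn 8.59, either way. A call with a gripper value outside its range is refused whole. OPENING is the finger opening in m, from 0 to 0.0854, set as the call begins (- or left out, the last holds). The fingers move at their own pace and stop on an object; FORCE is the grip in N (left out, the last holds). Time passes only in rows, so rows that do not move let the fingers close. It gives the time, the measured TCP pose, the force, the opening and the grip force at its end, in the units of the state.
- r.sense(): the state, without advancing time (a new reading comes with each control period).
- r.snapshot(name): name is "scene" or "top" or "wrist"; returns the picture (384x512x3 uint8, red, green, blue); there is no depth.
- r.camera_params(name): a dict with "fx", "fy", "cx", "cy" (pixels), "R" (3x3) and "t" (3): a world point X has camera coordinates R X + t; the wrist camera has in their place "mount" (4x4, takes a point from camera to tool coordinates, whose origin is the TCP and whose axes are the flange's). Camera axes: x right, y down, z forward; pixel columns grow to the right and rows downward; lengths in mm; the calibration is good to about 2 mm. A picture is of the moment at which its call begins: read the wrist's pose just before it. camera_params takes no time and is no camera call.
- r.hand_in(): hands the job in; it is judged then, once.
The state is a dict: "time": time; "joint_pos": joint angles; "qd": joint speeds; "joint_efforts": joint torques, N m; "tool_pos": TCP position; "tcp_rot": TCP orientation; "ft_force": force on the tool from outside, world axes, zero at the start; "wrist_torque": the same for the moment, N m; "finger_gap": finger opening in mm; "grip_force": force on a finger pad.
Only numpy, scipy, OpenCV 4.12 (cv2) and the standard library are available. Lean on these libraries where they do the work, as an engineer would, in place of code of your own. Each camera call takes 0.05 s, during which the arm holds its last target. There are 200 camera calls.

## Working session

There is one attempt and no reset: what is moved stays moved. The work goes in short steps, Python scripts to look and compute and a shell command to move; the robot and the scene stay as the last step left them, time stands still between calls to the robot, and variables do not carry over. Pictures are saved under pics/ and viewed, at most 18 in all, crops included, and the job is handed in when it is done.

```bash
mkdir -p pics; ls; python3 - <<'E'
from bench import r
import cv2,json
s=r.sense();print({k:s[k] for k in s}); print(r.tcp_to_grasp)
for n in("top","scene"):
    im=r.snapshot(n); cv2.imwrite(f"pics/{n}0.png",cv2.resize(im[:,:,::-1],(800,600),interpolation=cv2.INTER_CUBIC)); cv2.imwrite(f"pics/{n}_raw.png",im[:,:,::-1])
    print(n,r.camera_params(n))
print(r.camera_params("wrist"))
E
```

```text
pics
{'time': 0.0, 'joint_pos': array([ 6.14534634e+01,  7.51534315e+00,  8.53301018e+01, -1.57123023e-05,
        8.72614425e+01, -4.89138400e+00]), 'qd': array([ 0.06949738, -0.04803959,  0.09597397, -0.09637389,  0.0017328 ,
       -0.05924877]), 'joint_efforts': array([ 2.07220305e-04, -5.69396818e+01, -5.00554240e+01, -3.76850421e-04,
        1.50344730e-02, -3.11872998e-05]), 'tool_pos': array([240.43590769, 549.11277883, 230.23409965]), 'tcp_rot': array([-1.79893500e+02, -9.09834414e-03,  1.56344840e+02]), 'ft_force': array([ 0.00389563, -0.20972676,  0.01804559]), 'wrist_torque': array([-0.00449876, -0.00965321,  0.02113535]), 'grip_force': 0.0, 'finger_gap': 85.3285161268751}
18.700000000000003
top {'fx': 353.8074106353285, 'fy': 353.8074106353285, 'cx': 253.80084941288354, 'cy': 191.35454444171148, 'R': array([[ 0.02685827, -0.99963142, -0.00395762],
       [-0.98618289, -0.02584911, -0.16363105],
       [ 0.16346844,  0.00829779, -0.98651367]]), 't': array([ -6.76003867, 595.49144795, 856.42617707])}
scene {'fx': 415.08149147149504, 'fy': 415.08149147149504, 'cx': 259.44342878123234, 'cy': 187.7683120575375, 'R': array([[-0.11819351,  0.99297082,  0.00626472],
       [ 0.83367821,  0.10265634, -0.5426254 ],
       [-0.5394543 , -0.05891204, -0.83995144]]), 't': array([  79.82225679, -470.15146393, 1459.5344584 ])}
{'fx': 268.0907588340638, 'fy': 268.0907588340638, 'cx': 250.78528351462046, 'cy': 188.80302478034068, 'mount': array([[-1.28058192e-03, -9.60020509e-01, -2.79926746e-01,
         7.06327189e+01],
       [ 9.99999149e-01, -1.29912548e-03, -1.19294506e-04,
        -1.02375570e+00],
       [-2.49134796e-04, -2.79926660e-01,  9.60021355e-01,
        -1.42360020e+02],
       [ 0.00000000e+00,  0.00000000e+00,  0.00000000e+00,
         1.00000000e+00]])}
```

View pics/top0.png

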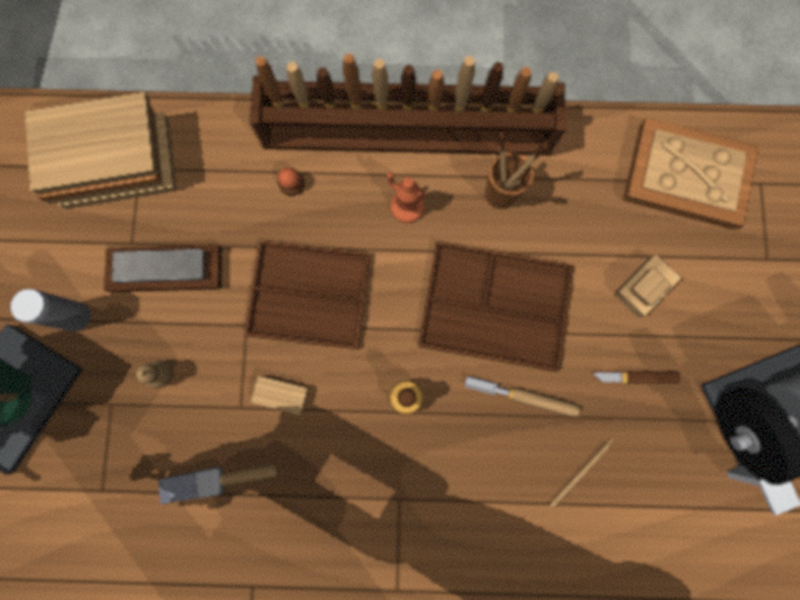

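View pics/scene0.png

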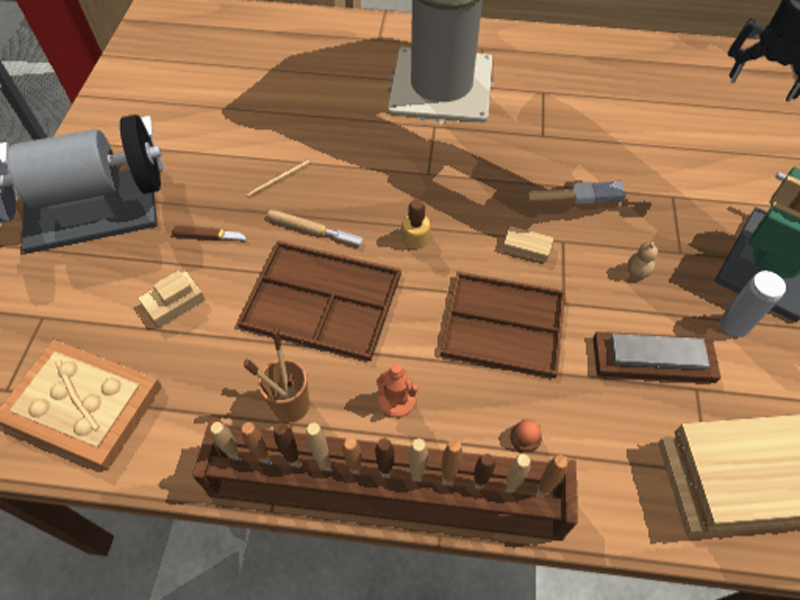

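The top view looks down with +x up and +y left. The relief tray is on the right, with corners at (437,243), (574,265), (558,369) and (420,345). The gourd tray is on the left. The stock lies nearer the robot: gouge (466,383)–(580,410), knife (595,377)–(680,378), mallet (406,397), panel (279,393) and gourd (150,374).

```bash
cat > h.py <<'E'
import numpy as np, cv2
from bench import r
from scipy.spatial.transform import Rotation as Ro
def unproj(K,R,t,u,v,z):
    d=R.T@np.array([(u-K['cx'])/K['fx'],(v-K['cy'])/K['fy'],1]); c=-R.T@t
    return c+d*(z-c[2])/d[2]
def fixed(n,u,v,z,s=1.5625):
    K=r.camera_params(n); return unproj(K,K['R'],K['t'],(u+.5)/s-.5,(v+.5)/s-.5,z)
def wristRt(s):
    K=r.camera_params('wrist'); T=np.eye(4); T[:3,:3]=Ro.from_euler('xyz',s['tcp_rot'],degrees=True).as_matrix(); T[:3,3]=s['tool_pos']
    W=np.linalg.inv(T@K['mount']); return K,W[:3,:3],W[:3,3]
def shoot(name):
    s=r.sense(); im=r.snapshot('wrist'); cv2.imwrite(f'pics/{name}.png',cv2.resize(im[:,:,::-1],(800,600),interpolation=cv2.INTER_CUBIC)); np.save(f'pics/{name}.npy',np.r_[s['tool_pos'],s['tcp_rot']]); return s
def wr(name,u,v,z,s=1.5625):
    p=np.load(f'pics/{name}.npy'); K,R,t=wristRt(dict(tool_pos=p[:3],tcp_rot=p[3:])); return unproj(K,R,t,(u+.5)/s-.5,(v+.5)/s-.5,z)
def fit(P,Q): # rigid 2d Q(local)->P ; returns yaw deg, origin, residual
    P,Q=np.array(P)[:,:2],np.array(Q); a,b=P-P.mean(0),Q-Q.mean(0)
    y=np.arctan2((b[:,0]*a[:,1]-b[:,1]*a[:,0]).sum(),(a*b).sum()); R=np.array([[np.cos(y),-np.sin(y)],[np.sin(y),np.cos(y)]])
    o=P.mean(0)-R@Q.mean(0); return np.degrees(y),o,np.abs(Q@R.T+o-P).max()
def go(x,y,z,yaw):
    "shift in tool axes (m) and turn (deg) to TCP target with tool down"
    s=r.sense(); R=Ro.from_euler('xyz',s['tcp_rot'],degrees=True).as_matrix()
    cur=s['tcp_rot'][2]; d=(yaw-cur+90)%180-90
    print('shift',np.round(R.T@(np.array([x,y,z])-s['tool_pos'])/1000,4),'turn',np.round(-d,2),'cur',np.round(s['tool_pos'],1),np.round(s['tcp_rot'],2),'j6',round(s['joint_pos'][5],1),'t',round(s['time'],2))
E
python3 - <<'E'
from h import *
np.set_printoptions(precision=1,suppress=True)
tr=[fixed('top',*p,16) for p in((437,243),(574,265),(558,369),(420,345))]
print('relief',fit(tr,[(92.5,119),(92.5,-119),(-92.5,-119),(-92.5,119)]))
tg=[fixed('top',*p,16) for p in((262,242),(372,252),(362,348),(248,335))]
print('gourd tray',fit(tg,[(83.5,97),(83.5,-97),(-83.5,-97),(-83.5,97)]))
for n,z,*ps in(('gouge',10,(580,410),(466,383)),('knife',7,(680,378),(595,377)),('malletgrip',100,(406,397)),('mallethead',45,(406,397)),('panel',24,(257,374),(308,383),(303,412),(252,404)),('gourd',84,(146,374)),('gourd',45,(152,374)),('offcut',52,(650,287)),('stone',38,(163,266)),('fig',100,(408,190))):
    P=np.array([fixed('top',*p,z) for p in ps]); print(n,P.mean(0),P.tolist() if 0 else P[:,:2].tolist(), np.linalg.norm(P[0]-P[-1]))
for n,z,*ps in(('malletgrip',100,(417,204)),('gouge',10,(268,217),(361,241)),('knife',7,(173,232),(245,237)),('gourd',70,(649,246)),):
    print('scene',n,[fixed('scene',*p,z)[:2] for p in ps])
print(r.camera_params('wrist')['mount'][:3,3])
E
```

```text
relief (np.float64(-8.50601691902845), array([ 596.1, -160.8]), np.float64(3.9791061312712372))
gourd tray (np.float64(-4.311258420922043), array([606.9, 155.7]), np.float64(2.499988817244571))
gouge [ 444.  -203.9   10. ] [[424.46376985089216, -298.1500243235422], [463.5410767967066, -109.65483149321601]] 192.50317825500764
knife [ 480.4 -396.6    7. ] [[481.4470383238533, -467.4750526317888], [479.3072698236064, -325.6534429287157]] 141.8377509269145
malletgrip [438.8  -9.1 100. ] [[438.8016900502041, -9.109289305916787]] 0.0
mallethead [438.2  -9.8  45. ] [[438.23720709917666, -9.803945441927299]] 0.0
panel [438.6 196.6  24. ] [[468.742715924964, 236.35765090338768], [456.3424687972698, 151.48037614881673], [409.43829324260753, 157.14694809975458], [419.99036030188563, 241.21506907546978]] 48.99374133598672
gourd [462.8 392.3  84. ] [[462.7697920009171, 392.2879014241915]] 0.0
gourd [463.7 400.4  45. ] [[463.7251666106517, 400.357725878217]] 0.0
offcut [ 626.2 -404.3   52. ] [[626.157498827936, -404.32566671478736]] 0.0
stone [643.6 402.9  38. ] [[643.5748956818236, 402.85060411239004]] 0.0
fig [764.3  -4.4 100. ] [[764.2747235118873, -4.440971944090327]] 0.0
scene malletgrip [array([441.4,  -8.4])]
scene gouge [array([ 431.3, -293.3]), array([ 466.4, -108.6])]
scene knife [array([ 486.5, -462.7]), array([ 481.5, -325.8])]
scene gourd [array([460.7, 400.5])]
[  70.6   -1.  -142.4]
```

```bash
python3 -m handwheel '[[0,0,0,8.5],[0,0,0,8.5],[0,0,0,8.5],[0,0,0,8.5],[0,0,0,8.5],[0,0,0,8.5],[0,0,0,8.5],[0,0,0,8.5],[0,0,0,8.5]]' 0.0854 40; python3 - <<'E'
from h import *
go(444,-214,200,78.3)
E
```

```text
time: 1.0
tool_pos: [240.5, 549.3, 230.6]
tcp_rot: [-180.0, 0.1, 79.5]
ft_force: [-0.1, 0.3, -0.4]
finger_gap: 85.6
grip_force: 0.0
shift [-0.7134  0.3392  0.0313] turn 1.2 cur [240.5 549.3 230.6] [-1.7998e+02  6.0000e-02  7.9500e+01] j6 72.0 t 1.0
```

```bash
python3 -m handwheel '[[-0.042,0.02,0.0018,0],[-0.042,0.02,0.0018,0],[-0.042,0.02,0.0018,0],[-0.042,0.02,0.0018,0],[-0.042,0.02,0.0018,0],[-0.042,0.02,0.0018,0],[-0.042,0.02,0.0018,0],[-0.042,0.02,0.0018,0],[-0.042,0.02,0.0018,0]]' >/dev/null; python3 -m handwheel '[[-0.042,0.02,0.0018,0],[-0.042,0.02,0.0018,0],[-0.042,0.02,0.0018,0],[-0.042,0.02,0.0018,0],[-0.042,0.02,0.0018,0],[-0.042,0.02,0.0018,0],[-0.042,0.02,0.0018,0],[-0.042,0.02,0.0018,0],[0,0,0,1],[0,0,0,0]]' ; python3 - <<'E'
from h import *
go(444,-214,200,78.3)
shoot('w1')
E
```

```text
time: 2.9
tool_pos: [448.9, -213.6, 199.7]
tcp_rot: [-179.9, -0.1, 78.7]
ft_force: [0.3, 0.5, -0.1]
finger_gap: 85.5
grip_force: 0.0
shift [-0.0013 -0.0048 -0.0003] turn 0.39 cur [ 448.9 -213.6  199.7] [-1.7988e+02 -6.0000e-02  7.8690e+01] j6 -20.1 t 2.9
```

View pics/w1.png

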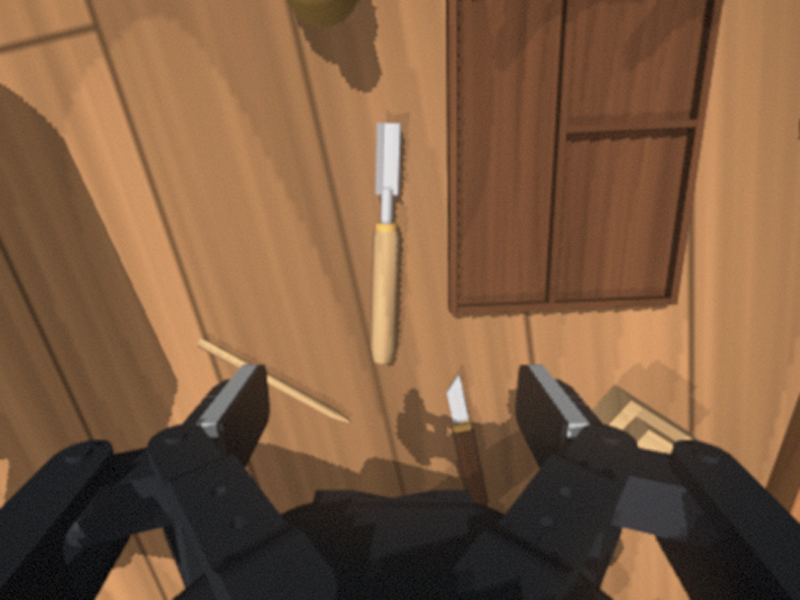

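The wrist view shows the gouge with its handle end at (382,362), ferrule at (387,228) and tip at (388,124). The near corners of the relief tray are at (451,316) and (677,302).

```bash
python3 - <<'E'
from h import *
np.set_printoptions(precision=1,suppress=True)
a,f,b=[wr('w1',*p,10) for p in((382,363),(387,228),(388,124))]
print(a,f,b,np.linalg.norm(a-b),np.degrees(np.arctan2(*(f-a)[[1,0]])),np.degrees(np.arctan2(*(b-a)[[1,0]])))
print('corners',wr('w1',453,316,16),wr('w1',677,302,16))
for p in((385,280),(386,266)):print(wr('w1',*p,10))
u=(b-a)/np.linalg.norm(b-a); g=a+u*83; print('grip',g)
yaw=np.radians(-8.5);R=np.array([[np.cos(yaw),-np.sin(yaw)],[np.sin(yaw),np.cos(yaw)]])
for sx,sy in((-1,-1),(1,-1)):print('pred',R@[sx*92.5,sy*119]+[596.1,-160.8])
go(g[0],g[1],40,np.degrees(np.arctan2(u[1],u[0])))
E
```

```text
[ 422.8 -297.7   10. ] [ 450.4 -184.6   10. ] [ 466.4 -109.9   10. ] 192.80307848098175 76.29197248019884 76.9169525261303
corners [ 489.4 -265.1   16. ] [ 669.8 -289.    16. ]
[ 440.3 -225.7   10. ]
[ 443.5 -214.4   10. ]
grip [ 441.6 -216.9   10. ]
pred [ 487.  -264.8]
pred [ 670.  -292.2]
shift [-0.  -0.   0.2] turn 1.89 cur [ 449.  -212.7  200.1] [-179.9   -0.1   78.8] j6 -20.1 t 2.95
```

```bash
sed -i "s/np.round(R.T@(np.array(\[x,y,z\])-s\['tool_pos'\])\/1000,4)/[float('%.4f'%v) for v in R.T@(np.array([x,y,z])-s['tool_pos'])\/1000]/" h.py
python3 -m handwheel '[[-0.0055,-0.0064,0,1.9],[0,0,0.04,0],[0,0,0.04,0],[0,0,0.04,0],[0,0,0.04,0],[0,0,0,0],[0,0,0,0]]' 0.045 40; python3 - <<'E'
from h import *
go(441.6,-217,3,76.9)
E
```

```text
time: 3.65
tool_pos: [441.7, -216.4, 41.3]
tcp_rot: [-179.9, -0.0, 77.0]
ft_force: [-0.0, -0.2, 1.0]
finger_gap: 45.1
grip_force: 0.0
shift [-0.0006, 0.0, 0.0383] turn 0.08 cur [ 441.7 -216.4   41.3] [-1.7994e+02 -2.0000e-02  7.6980e+01] j6 -19.1 t 3.65
```

Descend, grip and lift a little.

```bash
python3 -m handwheel '[[0,0,0.02,0],[0,0,0.012,0],[0,0,0.006,0],[0,0,0,0],[0,0,0,0]]'; python3 -m handwheel '[[0,0,0,0],[0,0,0,0],[0,0,0,0],[0,0,0,0],[0,0,0,0]]' 0.0 40; python3 -m handwheel '[[0,0,-0.02,0],[0,0,-0.03,0],[0,0,0,0],[0,0,0,0]]'; python3 - <<'E'
from h import *
yaw=np.radians(-8.5);R=np.array([[np.cos(yaw),-np.sin(yaw)],[np.sin(yaw),np.cos(yaw)]])
p=R@[-49.5,-12]+[597,-160.5]; print(p); go(*p,60,81.5); shoot('w2')
E
```

```text
time: 4.15
tool_pos: [442.7, -217.6, 3.6]
tcp_rot: [179.9, 0.0, 77.0]
ft_force: [0.0, -0.4, 0.7]
finger_gap: 45.1
grip_force: 0.0
time: 4.65
tool_pos: [442.8, -217.7, 3.6]
tcp_rot: [179.9, 0.0, 76.9]
ft_force: [-0.6, 0.6, 6.7]
finger_gap: 18.8
grip_force: 40.4
time: 5.05
tool_pos: [442.7, -217.6, 53.2]
tcp_rot: [179.9, 0.0, 76.9]
ft_force: [0.2, 0.3, -1.3]
finger_gap: 19.2
grip_force: 39.7
[ 546.27000183 -165.05162451]
shift [0.0746, 0.0891, -0.0067] turn -4.55 cur [ 442.7 -217.6   53.2] [1.7991e+02 3.0000e-02 7.6950e+01] j6 -19.1 t 5.05
```

View pics/w2.png

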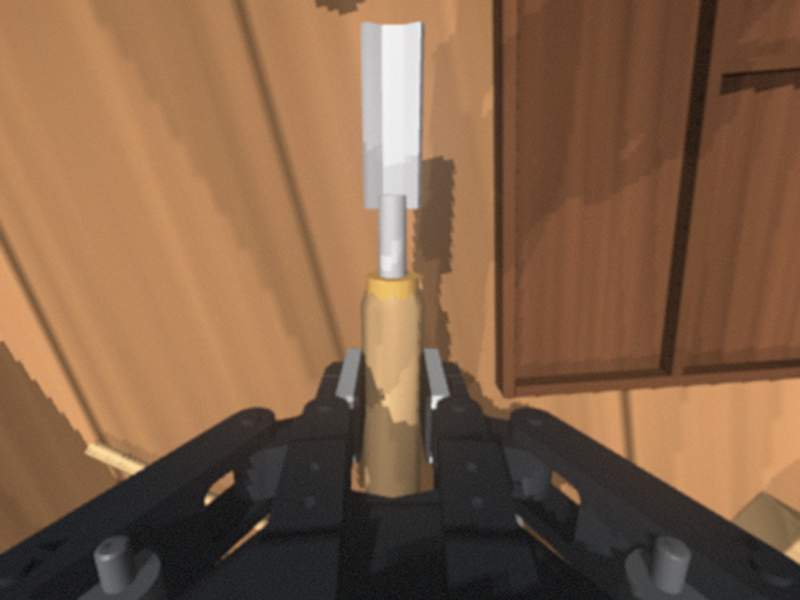

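The gouge is held straight and level, with the slot just to the right (x 500–690).

```bash
python3 -m handwheel '[[0.025,0.03,-0.002,0],[0.025,0.03,-0.002,0],[0.025,0.029,-0.002,0],[0,0,0,-4.5],[0,0,0,0],[0,0,0,0]]'; python3 - <<'E'
from h import *
go(546.3,-165,10.5,81.5)
s=shoot('w3')
E
```

```text
time: 5.7
tool_pos: [544.5, -164.0, 57.1]
tcp_rot: [-179.8, -0.0, 81.3]
ft_force: [0.1, 0.3, -0.5]
finger_gap: 19.2
grip_force: 39.8
shift [-0.0007, 0.0021, 0.0466] turn -0.16 cur [ 544.5 -164.    57.1] [-1.7983e+02 -3.0000e-02  8.1340e+01] j6 -13.3 t 5.7
```

View pics/w3.png

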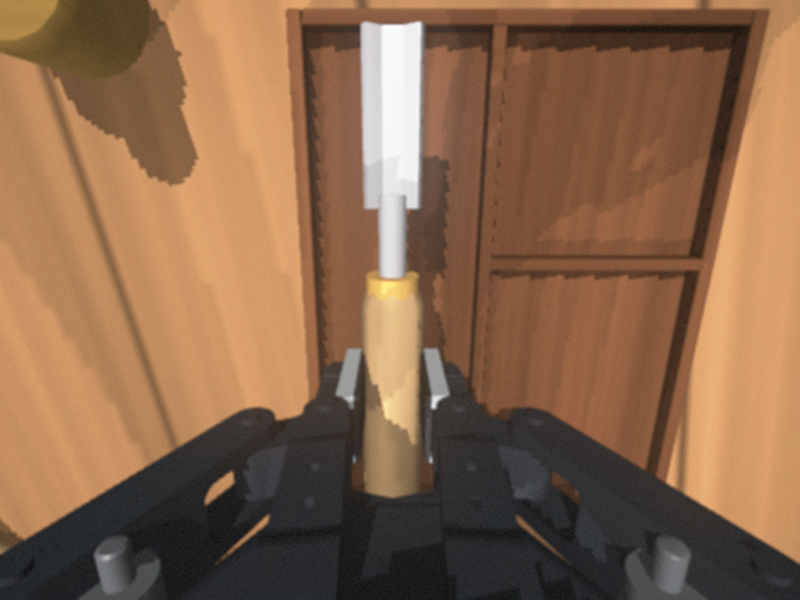

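The slot is under the gouge. The far rim corners of the tray are at (290,11) and (767,11), and the divider meets the far rim at (490–503,25).

```bash
python3 - <<'E'
from h import *
np.set_printoptions(precision=1,suppress=True)
A,B,C,D=wr('w3',290,11,16),wr('w3',767,11,16),wr('w1',453,316,16),wr('w1',677,302,16)
print(A,B,fit([A,B,C,D],[(-92.5,119),(92.5,119),(-92.5,-119),(92.5,-119)]))
y,o,_=fit([A,B,C,D],[(-92.5,119),(92.5,119),(-92.5,-119),(92.5,-119)])
t=np.radians(y);R=np.array([[np.cos(t),-np.sin(t)],[np.sin(t),np.cos(t)]])
print('slot',R@[-49.5,-12]+o,'panel bay',R@[39.5,-48]+o,'mallet',R@[39.5,67.5]+o,'yaw',90+y)
p=R@[-49.5,-12]+o; go(*p,10.5,90+y)
E
```

```text
[525.7 -30.2  16. ] [704.9 -57.9  16. ] (np.float64(-8.513475305273046), array([ 597.4, -160.6]), np.float64(2.9171202917347046))
slot [ 546.7 -165.1] panel bay [ 629.4 -213.9] mallet [646.5 -99.6] yaw 81.48652469472695
shift [-0.0005, 0.0025, 0.0469] turn -0.17 cur [ 544.4 -164.3   57.4] [-179.9   -0.    81.3] j6 -13.3 t 5.75
```

```bash
python3 -m handwheel '[[0,0.0025,0.025,0],[0,0,0.015,0],[0,0,0.0062,0],[0,0,0,0],[0,0,0,0]]'; python3 -m handwheel '[[0,0,0,0],[0,0,0,0],[0,0,0,0],[0,0,0,0]]' 0.033; python3 -m handwheel '[[0,0,-0.02,0],[0,0,-0.04,0],[0,0,-0.05,0],[0,0,-0.03,0],[0,0,0,0]]' ; python3 - <<'E'
from h import *
go(438.6,196.6,150,82.5)
E
```

```text
time: 6.25
tool_pos: [548.3, -164.9, 12.9]
tcp_rot: [180.0, 0.0, 81.4]
ft_force: [0.0, 0.2, -0.6]
finger_gap: 19.2
grip_force: 39.8
time: 6.65
tool_pos: [548.5, -164.8, 12.9]
tcp_rot: [180.0, 0.0, 81.5]
ft_force: [-0.3, -0.5, -0.2]
finger_gap: 33.3
grip_force: 0.0
time: 7.15
tool_pos: [551.9, -166.1, 159.3]
tcp_rot: [179.4, 0.1, 81.5]
ft_force: [0.9, 0.2, 0.9]
finger_gap: 32.6
grip_force: 0.0
shift [0.3418, -0.166, 0.0067] turn -1.05 cur [ 551.9 -166.1  159.3] [1.7941e+02 1.4000e-01 8.1450e+01] j6 -13.3 t 7.15
```

```bash
python3 -m handwheel '[[0.0427,-0.0207,0,0],[0.0427,-0.0207,0,0],[0.0427,-0.0207,0,0],[0.0427,-0.0207,0,0],[0.0427,-0.0207,0,0],[0.0427,-0.0207,0,0],[0.0427,-0.0207,0,0],[0.0427,-0.0207,0,-1],[0,0,0,0],[0,0,0,0]]' 0.07; python3 - <<'E'
from h import *
go(438.6,196.6,150,82.5)
s=shoot('w4')
E
```

```text
time: 8.15
tool_pos: [434.5, 198.6, 151.8]
tcp_rot: [-180.0, 0.0, 82.6]
ft_force: [-0.2, -0.4, -0.1]
finger_gap: 70.1
grip_force: 0.0
shift [-0.0014, 0.0043, 0.0018] turn 0.13 cur [434.5 198.6 151.8] [-1.7996e+02  4.0000e-02  8.2630e+01] j6 25.8 t 8.15
```

View pics/w4.png

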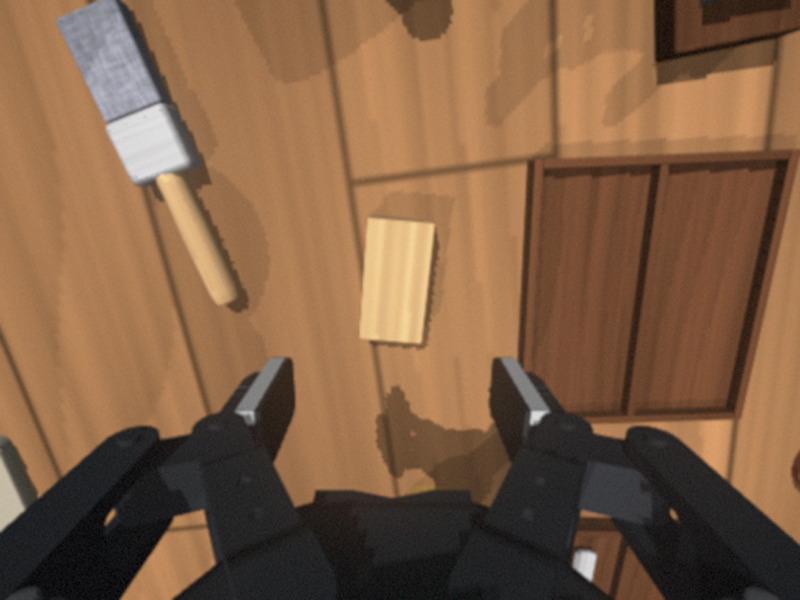

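The panel's top corners are at (369,217), (436,223), (422,345) and (360,341). The gourd tray's rim corners are at (531,160), (797,152) and (740,417).

```bash
python3 - <<'E'
from h import *
np.set_printoptions(precision=1,suppress=True)
P=[wr('w4',*p,24) for p in((369,217),(434,223),(421,345),(360,341))]
print(np.array(P)[:,:2])
y,o,e=fit(P,[(42,22),(42,-22),(-42,-22),(-42,22)]);print(y,o,e)
T=[wr('w4',*p,16) for p in((531,160),(797,152),(740,417))]
ft=fit(T,[(-83.5,97),(83.5,97),(83.5,-97)]);print('gtray',np.array(T)[:,:2],ft)
go(*o,4,y)
E
```

```text
[[425.5 243.2]
 [466.1 234.1]
 [448.6 151.5]
 [407.  159.9]]
77.7855865774561 [436.8 197.2] 1.2940104400215091
gtray [[531.6 264.5]
 [697.4 247.6]
 [681.1  58.6]] (np.float64(-5.012271685915714), array([606.2, 160.4]), np.float64(2.159021555765378))
shift [-0.0, 0.002, 0.1479] turn 4.73 cur [435.  197.6 151.9] [-180.     0.1   82.5] j6 25.8 t 8.2
```

```bash
python3 -m handwheel '[[0,0.002,0,4.7],[0,0,0.04,0],[0,0,0.04,0],[0,0,0.035,0],[0,0,0.02,0],[0,0,0.011,0],[0,0,0,0],[0,0,0,0]]' 0.065; python3 -m handwheel '[[0,0,0,0],[0,0,0,0],[0,0,0,0],[0,0,0,0],[0,0,0,0]]' 0.0 40; python3 -m handwheel '[[0,0,-0.02,0],[0,0,-0.04,0],[0,0,0,0],[0,0,0,0]]'; python3 - <<'E'
from h import *
go(629.4,-213.9,100,81.5); s=shoot('w5')
E
```

```text
time: 9.0
tool_pos: [438.3, 197.0, 7.4]
tcp_rot: [179.9, -0.0, 77.7]
ft_force: [0.1, 0.2, -0.6]
finger_gap: 64.9
grip_force: 0.0
time: 9.5
tool_pos: [438.9, 197.9, 8.3]
tcp_rot: [179.8, -0.1, 77.8]
ft_force: [0.3, -1.6, 7.2]
finger_gap: 43.3
grip_force: 41.6
time: 9.9
tool_pos: [438.7, 198.0, 68.4]
tcp_rot: [179.8, -0.1, 77.8]
ft_force: [0.4, -0.0, -1.1]
finger_gap: 43.1
grip_force: 41.0
shift [-0.3621, 0.2738, -0.0314] turn -3.74 cur [438.7 198.   68.4] [ 1.7981e+02 -1.1000e-01  7.7760e+01] j6 30.4 t 9.9
```

View pics/w5.png

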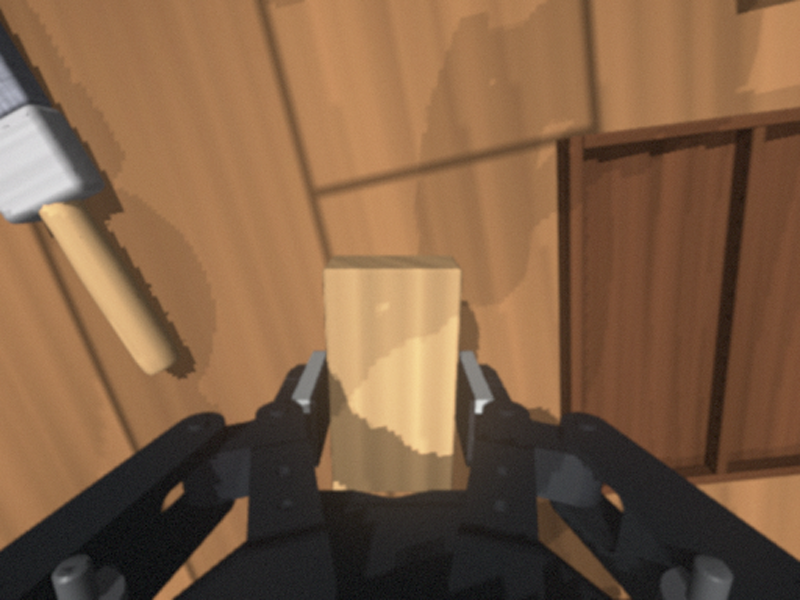

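```bash
python3 -m handwheel '[[-0.0362,0.0274,-0.003,0],[-0.0362,0.0274,-0.003,0],[-0.0362,0.0274,-0.003,0],[-0.0362,0.0274,-0.003,0],[-0.0362,0.0274,-0.003,0],[-0.0362,0.0274,-0.003,0],[-0.0362,0.0274,-0.003,0],[-0.0362,0.0274,-0.003,0],[-0.0362,0.0274,-0.003,0],[-0.0362,0.0274,-0.003,0]]' >/dev/null; python3 -m handwheel '[[0,0,0,-3.7],[0,0,0,0],[0,0,0,0]]' ; python3 - <<'E'
from h import *
go(629.4,-213.9,15,81.5); s=shoot('w6')
E
```

```text
time: 11.25
tool_pos: [627.2, -213.6, 94.7]
tcp_rot: [-179.8, -0.1, 81.4]
ft_force: [-0.4, 0.5, -1.6]
finger_gap: 42.7
grip_force: 41.1
shift [-0.0001, 0.0025, 0.0797] turn -0.14 cur [ 627.2 -213.6   94.7] [-1.7984e+02 -6.0000e-02  8.1360e+01] j6 -14.6 t 11.25
```

View pics/w6.png

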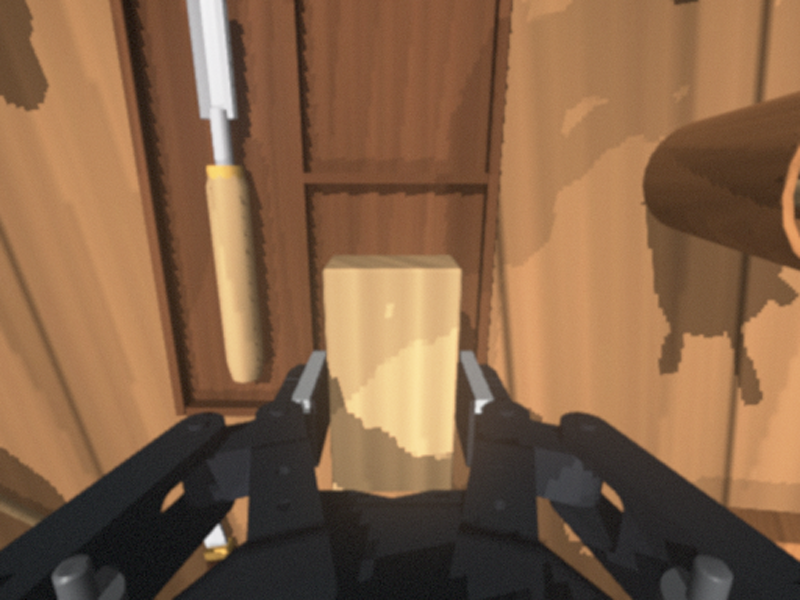

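The gouge lies in its slot. The panel is over the wide bay, whose walls are at columns 310 and 485.

```bash
python3 -m handwheel '[[0,0.0025,0.035,0],[0,0,0.025,0],[0,0,0.013,0],[0,0,0.006,0],[0,0,0,0],[0,0,0,0]]'; python3 -m handwheel '[[0,0,0.001,0],[0,0,0,0],[0,0,0,0],[0,0,0,0]]' 0.053; python3 -m handwheel '[[0,0,-0.02,0],[0,0,-0.04,0],[0,0,-0.05,0],[0,0,-0.04,0],[0,0,0,0],[0,0,0,0]]' ; python3 - <<'E'
from h import *
print(fixed('top',406,397,100),fixed('top',508,190,60))
go(439,-9,165,81.5); 
E
```

```text
time: 11.9
tool_pos: [631.7, -215.0, 19.0]
tcp_rot: [179.9, 0.0, 81.5]
ft_force: [-0.3, 0.1, -0.1]
finger_gap: 42.6
grip_force: 41.1
time: 12.3
tool_pos: [630.9, -215.0, 16.9]
tcp_rot: [180.0, 0.0, 81.4]
ft_force: [-0.0, 0.0, -0.6]
finger_gap: 52.9
grip_force: 0.0
time: 12.9
tool_pos: [631.8, -215.3, 168.6]
tcp_rot: [179.8, 0.1, 81.4]
ft_force: [0.6, -0.0, -0.5]
finger_gap: 53.1
grip_force: 0.0
[438.80169005  -9.10928931 100.        ] [ 783.56061427 -171.78141018   60.        ]
shift [0.1753, -0.2213, 0.0026] turn -0.06 cur [ 631.8 -215.3  168.6] [1.7979e+02 5.0000e-02 8.1440e+01] j6 -14.7 t 12.9
```

```bash
python3 -m handwheel '[[0.0292,-0.0369,0,0],[0.0292,-0.0369,0,0],[0.0292,-0.0369,0,0],[0.0292,-0.0369,0,0],[0.0292,-0.0369,0,0],[0.0292,-0.0369,0,0],[0,0,0,0],[0,0,0,0]]' 0.06; python3 - <<'E'
from h import *
go(439,-9,58,81.5); s=shoot('w7')
E
```

```text
time: 13.7
tool_pos: [436.4, -7.9, 164.9]
tcp_rot: [-179.9, 0.0, 81.6]
ft_force: [0.4, 1.0, 0.7]
finger_gap: 59.8
grip_force: 0.0
shift [-0.0007, 0.0029, 0.1069] turn 0.05 cur [436.4  -7.9 164.9] [-1.7988e+02  1.0000e-02  8.1550e+01] j6 0.7 t 13.7
```

View pics/w7.png

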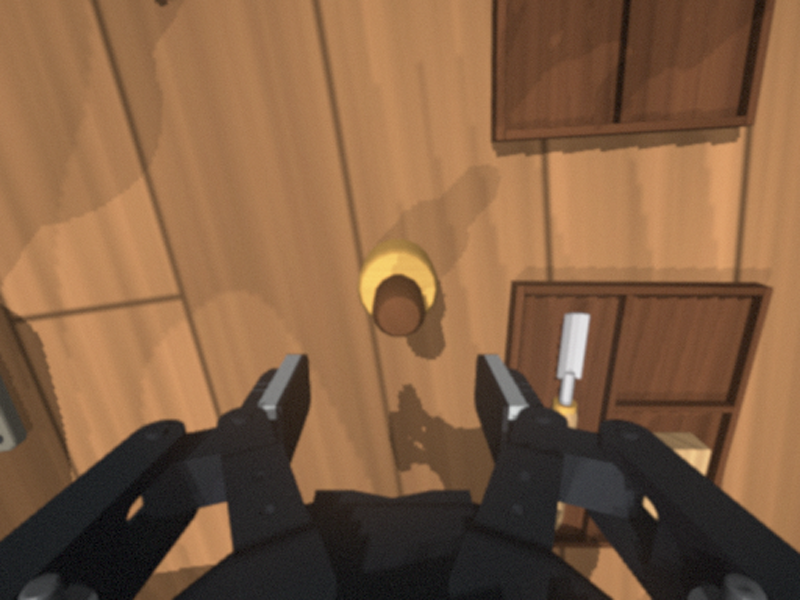

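The mallet's grip top is centred near (399,309) and its brass head top near (399,284). The gourd tray's near rim corners are at (495,140) and (753,124).

```bash
python3 - <<'E'
from h import *
np.set_printoptions(precision=1,suppress=True)
print(wr('w7',399,309,90),wr('w7',399,284,45))
T=[wr('w4',*p,16) for p in((531,160),(797,152),(740,417))]+[wr('w7',*p,16) for p in((495,140),(753,124))]
y,o,e=fit(T,[(-83.5,97),(83.5,97),(83.5,-97),(-83.5,-97),(83.5,-97)]);print(np.array(T)[:,:2],y,o,e)
g=(wr('w7',399,309,90)+wr('w7',399,284,45))/2
go(g[0],g[1],58,81.5)
E
```

```text
[440.   -9.5  90. ] [440.9  -7.4  45. ]
[[531.6 264.5]
 [697.4 247.6]
 [681.2  58.6]
 [516.2  72. ]
 [681.7  57. ]] -4.926376818431899 [606.7 160.7] 2.5450680908577965
shift [0.0006, 0.0031, 0.1075] turn -0.01 cur [437.4  -8.6 165.5] [-179.9    0.    81.5] j6 0.7 t 13.75
```

```bash
python3 -m handwheel '[[0.0006,0.0031,0,0],[0,0,0.04,0],[0,0,0.035,0],[0,0,0.02,0],[0,0,0.012,0],[0,0,0,0],[0,0,0,0]]'; python3 -m handwheel '[[0,0,0,0],[0,0,0,0],[0,0,0,0],[0,0,0,0],[0,0,0,0]]' 0.0 70; python3 -m handwheel '[[0,0,-0.01,0],[0,0,-0.03,0],[0,0,-0.03,0],[0,0,0,0],[0,0,0,0]]'; python3 - <<'E'
from h import *
go(646.5,-99.6,125,81.5)
E
```

```text
time: 14.45
tool_pos: [441.8, -8.9, 60.2]
tcp_rot: [180.0, 0.0, 81.4]
ft_force: [-0.1, 0.4, 0.4]
finger_gap: 60.2
grip_force: 0.0
time: 14.95
tool_pos: [441.7, -8.6, 60.9]
tcp_rot: [179.9, 0.0, 81.5]
ft_force: [-4.2, 1.1, 7.0]
finger_gap: 28.1
grip_force: 68.4
time: 15.45
tool_pos: [441.5, -8.6, 130.0]
tcp_rot: [179.9, -0.0, 81.5]
ft_force: [-0.5, 0.1, -5.8]
finger_gap: 28.0
grip_force: 70.4
shift [-0.0596, 0.2163, 0.0054] turn -0.05 cur [441.5  -8.6 130. ] [179.89  -0.    81.45] j6 0.8 t 15.45
```

```bash
python3 -m handwheel '[[-0.01,0.036,0,0],[-0.01,0.036,0,0],[-0.01,0.036,0,0],[-0.01,0.036,0,0],[-0.01,0.036,0,0],[-0.0096,0.0363,0,0],[0,0,0,0],[0,0,0,0],[0,0,0,0]]'; python3 - <<'E'
from h import *
go(646.5,-99.6,67.5,81.5); s=shoot('w8')
E
```

```text
time: 16.35
tool_pos: [644.4, -99.0, 127.4]
tcp_rot: [-179.8, -0.0, 81.5]
ft_force: [-0.1, 0.3, -4.8]
finger_gap: 28.4
grip_force: 70.2
shift [-0.0003, 0.0024, 0.0599] turn -0.04 cur [644.4 -99.  127.4] [-1.798e+02 -2.000e-02  8.146e+01] j6 -4.7 t 16.35
```

View pics/w8.png

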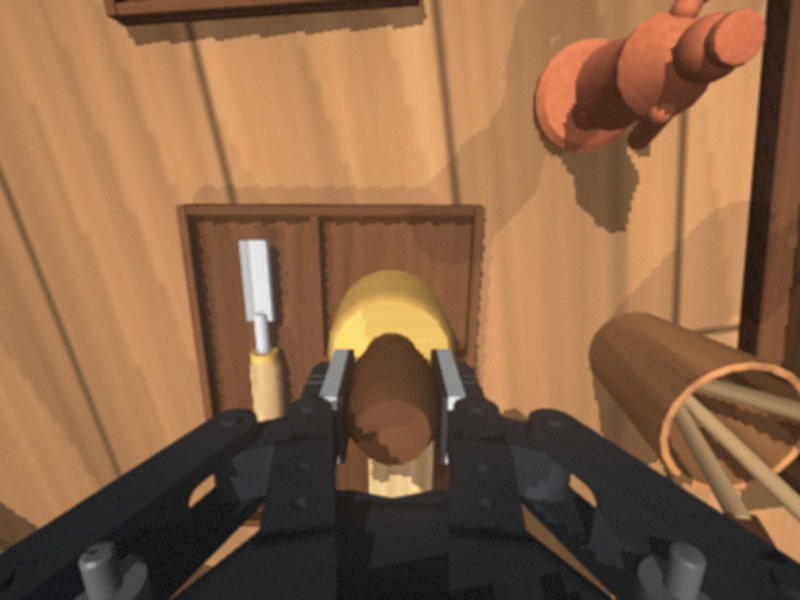

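The mallet is over the small bay, clear of the figure (580,90) and the brush pot. Lowering it gently.

```bash
python3 -m handwheel '[[0,0.0024,0.025,0],[0,0,0.018,0],[0,0,0.01,0],[0,0,0.005,0],[0,0,0,0],[0,0,0,0]]'; python3 -m handwheel '[[0,0,0.002,0],[0,0,0,0],[0,0,0,0]]'
```

```text
time: 17.0
tool_pos: [649.0, -100.0, 72.8]
tcp_rot: [179.9, 0.0, 81.5]
ft_force: [0.3, 0.2, -3.9]
finger_gap: 28.2
grip_force: 70.2
time: 17.3
tool_pos: [648.6, -100.0, 69.9]
tcp_rot: [180.0, 0.0, 81.4]
ft_force: [1.3, -0.2, -3.7]
finger_gap: 28.0
grip_force: 70.2
```

```bash
python3 -m handwheel '[[0,0,0.001,0],[0,0,0.001,0],[0,0,0,0],[0,0,0,0]]';python3 -m handwheel '[[0,0,0.001,0],[0,0,0,0],[0,0,0,0]]'
```

```text
time: 17.7
tool_pos: [648.3, -99.9, 67.4]
tcp_rot: [-180.0, -0.0, 81.4]
ft_force: [-1.3, 0.1, -4.8]
finger_gap: 28.2
grip_force: 70.3
time: 18.0
tool_pos: [648.5, -100.0, 67.1]
tcp_rot: [180.0, 0.0, 81.5]
ft_force: [-3.9, 0.5, 2.6]
finger_gap: 28.1
grip_force: 71.0
```

```bash
python3 -m handwheel '[[0,0,0,0],[0,0,0,0],[0,0,0,0],[0,0,0,0]]' 0.055 40; python3 -m handwheel '[[0,0,-0.02,0],[0,0,-0.04,0],[0,0,-0.04,0],[0,0,-0.02,0],[0,0,0,0],[0,0,0,0]]' ; python3 - <<'E'
from h import *
go(482,-414,185,81.5)
E
```

```text
time: 18.4
tool_pos: [648.6, -100.0, 66.7]
tcp_rot: [180.0, 0.0, 81.4]
ft_force: [0.5, 0.2, -0.5]
finger_gap: 55.1
grip_force: 0.0
time: 19.0
tool_pos: [648.7, -100.0, 186.7]
tcp_rot: [179.9, 0.0, 81.4]
ft_force: [-0.0, 0.5, -0.2]
finger_gap: 55.0
grip_force: 0.0
shift [-0.3353, -0.1181, 0.0016] turn -0.05 cur [ 648.7 -100.   186.7] [179.94   0.    81.45] j6 -4.7 t 19.0
```

```bash
python3 -m handwheel '[[-0.0419,-0.0148,0.004,0],[-0.0419,-0.0148,0.004,0],[-0.0419,-0.0148,0.004,0],[-0.0419,-0.0148,0.004,0],[-0.0419,-0.0148,0.004,0],[-0.0419,-0.0148,0.004,0],[-0.0419,-0.0148,0.004,0],[-0.0419,-0.0148,0.004,0],[0,0,0,-4.8],[0,0,0,-4.8]]' 0.06 >/dev/null; python3 -m handwheel '[[0,0,0,0],[0,0,0,0]]'; python3 - <<'E'
from h import *
go(482,-414,4,91); s=shoot('w9')
E
```

```text
time: 20.2
tool_pos: [480.9, -413.1, 152.7]
tcp_rot: [-179.9, -0.1, 90.9]
ft_force: [0.2, 0.5, -0.0]
finger_gap: 60.0
grip_force: 0.0
shift [-0.0012, 0.0014, 0.1487] turn -0.08 cur [ 480.9 -413.1  152.7] [-1.799e+02 -1.100e-01  9.092e+01] j6 -46.2 t 20.2
```

View pics/w9.png

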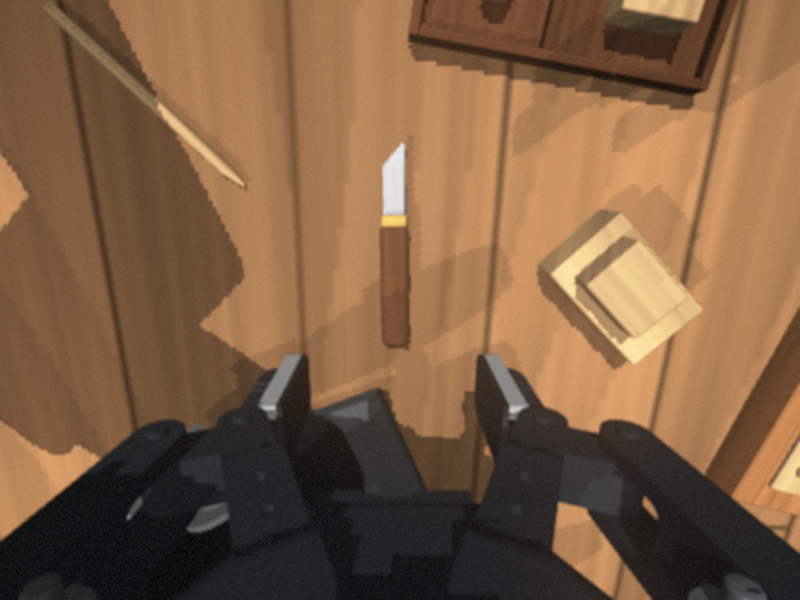

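The knife's handle end is at (396,346), the handle's ferrule end at (394,217) and the tip at (403,144). The offcut is about 140 px to the right, and the grinder base corner is near (375,395).

```bash
python3 - <<'E'
from h import *
np.set_printoptions(precision=1,suppress=True)
a,b,c=[wr('w9',*p,z) for p,z in(((396,346),12),((394,226),12),((403,144),8))]
print(a,b,c,np.linalg.norm(a-c),'yaw',np.degrees(np.arctan2(*(b-a)[[1,0]])))
print('grinder corner',wr('w9',375,395,10),'wheel',fixed('top',720,420,130),fixed('top',705,385,20),'offcut',wr('w9',540,268,26))
u=(b-a)/np.linalg.norm(b-a); g=a+u*52; print(g)
go(g[0],g[1],4,np.degrees(np.arctan2(*(b-a)[[1,0]])))
E
```

```text
[ 484.1 -463.8   12. ] [ 481.3 -376.8   12. ] [ 486.3 -324.6    8. ] 139.25573097584976 yaw 91.87515364517367
grinder corner [ 468.9 -505.1   10. ] wheel [ 418.7 -459.6  130. ] [ 470.6 -501.3   20. ] offcut [ 577.5 -401.1   26. ]
[ 482.4 -411.8   12. ]
shift [0.0011, 0.0015, 0.1492] turn -0.93 cur [ 481.1 -413.1  153.2] [-179.9   -0.1   90.9] j6 -46.2 t 20.25
```

```bash
python3 - <<'E'
from h import *
np.set_printoptions(precision=1,suppress=True)
def tri(pt,ps):
    best=min(((np.linalg.norm(fixed('top',*pt,z)-fixed('scene',*ps,z)),z) for z in range(0,250,2)))
    print(best,fixed('top',*pt,best[1]))
tri((743,442),(157,152)); tri((716,420),(157,152))
for z in(60,90,120): print(z,fixed('top',720,410,z),fixed('top',740,382,z))
E
```

```text
(np.float64(8.24609221003096), 112) [ 387.6 -501.1  112. ]
(np.float64(26.126263357392663), 150) [ 419.3 -442.7  150. ]
60 [ 431.6 -500.4   60. ] [ 475.8 -534.8   60. ]
90 [ 432.1 -483.4   90. ] [ 474.8 -516.6   90. ]
120 [ 432.7 -466.3  120. ] [ 473.9 -498.3  120. ]
```

```bash
python3 -m handwheel '[[0.004,0.0014,0,-0.9],[0,0,0.04,0],[0,0,0.04,0],[0,0,0.035,0],[0,0,0.02,0],[0,0,0.01,0],[0,0,0,0],[0,0,0,0]]' 0.05; python3 - <<'E'
from h import *
go(482.3,-408.8,2.5,91.9)
E
```

```text
time: 21.05
tool_pos: [483.7, -410.3, 10.9]
tcp_rot: [179.9, 0.1, 92.0]
ft_force: [0.5, -0.6, 0.1]
finger_gap: 49.8
grip_force: 0.0
shift [0.0015, -0.0013, 0.0084] turn 0.06 cur [ 483.7 -410.3   10.9] [1.7993e+02 7.0000e-02 9.1960e+01] j6 -46.9 t 21.05
```

```bash
python3 -m handwheel '[[0,-0.001,0.004,0],[0,0,0.003,0],[0,0,0.001,0],[0,0,0,0],[0,0,0,0]]'; python3 -m handwheel '[[0,0,0,0],[0,0,0,0],[0,0,0,0],[0,0,0,0],[0,0,0,0]]' 0.0 40; python3 -m handwheel '[[0,0,-0.02,0],[0,0,-0.04,0],[0,0,-0.04,0],[0,0,0,0],[0,0,0,0]]'; python3 - <<'E'
from h import *
np.set_printoptions(precision=1,suppress=True)
o=np.array([606.7,160.7]);t=np.radians(-4.9);R=np.array([[np.cos(t),-np.sin(t)],[np.sin(t),np.cos(t)]])
# knife pointing +y: extents -72..68 about origin, grip at -17 -> grip local y = -15 when centred
p=R@[-40.5,-15]+o; print(p,'gourd',R@[39.5,0]+o); go(*p,110,85.1); shoot('w10')
E
```

```text
time: 21.55
tool_pos: [481.8, -409.9, 1.6]
tcp_rot: [180.0, 0.0, 91.9]
ft_force: [-0.5, 0.6, -0.4]
finger_gap: 50.1
grip_force: 0.0
time: 22.05
tool_pos: [482.0, -410.0, 1.8]
tcp_rot: [180.0, 0.0, 91.9]
ft_force: [-0.0, -0.5, 3.7]
finger_gap: 18.7
grip_force: 39.8
time: 22.55
tool_pos: [482.5, -410.6, 103.0]
tcp_rot: [179.9, 0.1, 92.0]
ft_force: [0.6, 1.5, -1.5]
finger_gap: 19.4
grip_force: 39.5
[565.1 149.2] gourd [646.1 157.3]
shift [0.5566, 0.1015, -0.008] turn 6.85 cur [ 482.5 -410.6  103. ] [179.9   0.1  92. ] j6 -47.0 t 22.55
```

View pics/w10.png

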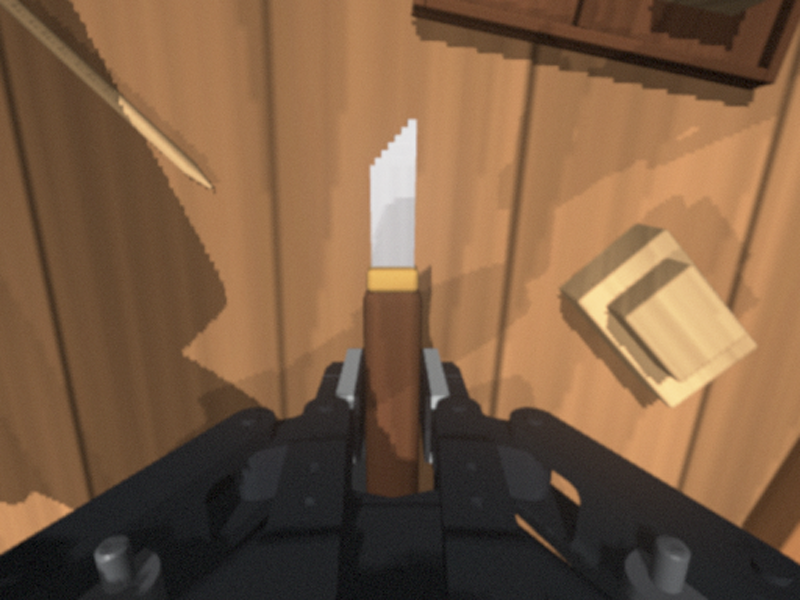

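```bash
python3 -m handwheel '[[0,0,-0.04,0],[0.0464,0.0085,0,0],[0.0464,0.0085,0,0],[0.0464,0.0085,0,0],[0.0464,0.0085,0,0],[0.0464,0.0085,0,0],[0.0464,0.0085,0,0]]' >/dev/null; python3 -m handwheel '[[0.0464,0.0085,0,0],[0.0464,0.0085,0,0],[0.0464,0.0085,0,0],[0.0464,0.0085,0,0],[0.0464,0.0085,0,0],[0.0464,0.0085,0,0],[0,0,0,6.8],[0,0,0.03,0],[0,0,0.03,0],[0,0,0,0]]'; python3 -m handwheel '[[0,0,0,0]]' >/dev/null; python3 - <<'E'
from h import *
go(565.1,149.2,8.5,85.1); shoot('w11')
E
```

```text
time: 24.3
tool_pos: [559.4, 149.4, 74.3]
tcp_rot: [-179.3, 0.2, 85.2]
ft_force: [-0.9, -0.5, -2.1]
finger_gap: 18.8
grip_force: 39.4
shift [-0.0003, 0.0024, 0.0712] turn 0.05 cur [563.1 149.8  79.7] [-1.7975e+02  7.0000e-02  8.5150e+01] j6 14.7 t 24.4
```

View pics/w11.png

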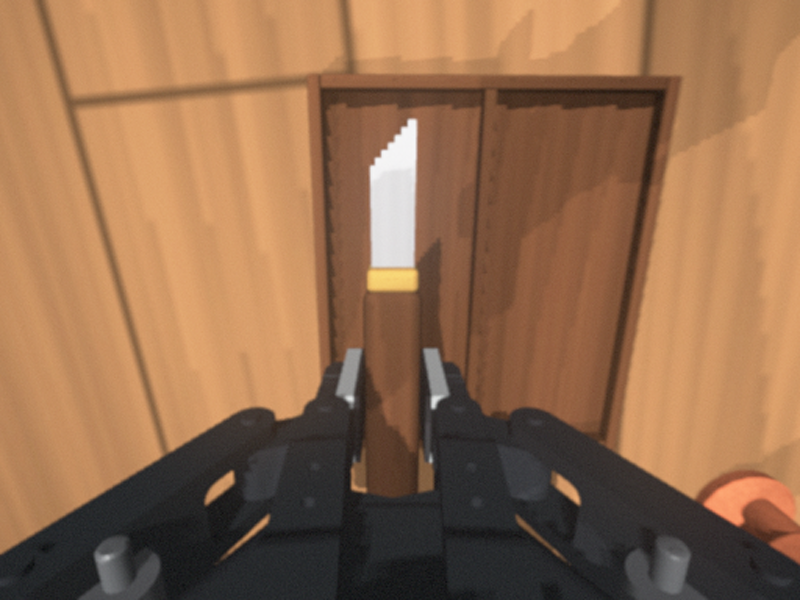

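The knife is aligned over the slot. The far rim corners are at (308,76) and (680,77), and the divider meets the far rim at (484–496,90).

```bash
python3 - <<'E'
from h import *
np.set_printoptions(precision=1,suppress=True)
A,B=wr('w11',308,76,16),wr('w11',680,77,16); C=[wr('w7',*p,16) for p in((495,140),(753,124))]
y,o,e=fit([A,B]+C,[(-83.5,97),(83.5,97),(-83.5,-97),(83.5,-97)]);print(A,B,y,o,e)
t=np.radians(y);R=np.array([[np.cos(t),-np.sin(t)],[np.sin(t),np.cos(t)]])
p=R@[-40.5,-15]+o;print(p,'gourd',R@[39.5,0]+o); go(*p,8.5,90+y)
E
```

```text
[535.2 264.   16. ] [699.6 249.3  16. ] -5.348321050926773 [608.1 160.6] 1.1483603737336807
[566.4 149.4] gourd [647.5 156.9]
shift [-0.0004, 0.002, 0.073] turn 0.49 cur [564.6 150.   81.5] [-179.9    0.    85.1] j6 14.7 t 24.45
```

```bash
python3 -m handwheel '[[0,0.002,0.035,0.4],[0,0,0.02,0],[0,0,0.01,0],[0,0,0.005,0],[0,0,0,0],[0,0,0,0]]'; python3 -m handwheel '[[0,0,0.001,0],[0,0,0,0],[0,0,0,0]]'
```

```text
time: 25.05
tool_pos: [568.0, 150.1, 13.1]
tcp_rot: [179.9, -0.0, 84.7]
ft_force: [1.1, -0.5, -0.7]
finger_gap: 18.9
grip_force: 39.5
time: 25.35
tool_pos: [567.1, 150.0, 11.0]
tcp_rot: [180.0, -0.0, 84.7]
ft_force: [0.4, -0.0, -0.5]
finger_gap: 19.1
grip_force: 39.5
```

Lower about 2 mm more, release, then rise and go to the gourd.

```bash
python3 -m handwheel '[[0,0,0.001,0],[0,0,0.001,0],[0,0,0,0],[0,0,0,0]]';python3 -m handwheel '[[0,0,0,0],[0,0,0,0],[0,0,0,0],[0,0,0,0]]' 0.033; python3 -m handwheel '[[0,0,-0.02,0],[0,0,-0.04,0],[0,0,-0.05,0],[0,0,-0.03,0],[0,0,0,0],[0,0,0,0]]' ; python3 - <<'E'
from h import *
go(462,400,150,84.7)
E
```

```text
time: 25.75
tool_pos: [566.7, 149.9, 8.4]
tcp_rot: [-180.0, 0.0, 84.7]
ft_force: [-0.5, 1.0, -0.9]
finger_gap: 18.7
grip_force: 39.5
time: 26.15
tool_pos: [566.9, 149.9, 8.6]
tcp_rot: [180.0, -0.0, 84.7]
ft_force: [0.6, -0.5, -0.0]
finger_gap: 32.9
grip_force: 0.0
time: 26.75
tool_pos: [567.5, 150.1, 149.5]
tcp_rot: [179.9, -0.0, 84.7]
ft_force: [0.1, -0.3, -0.8]
finger_gap: 33.0
grip_force: 0.0
shift [0.2392, -0.1279, -0.0006] turn 0.05 cur [567.5 150.1 149.5] [ 1.7987e+02 -3.0000e-02  8.4750e+01] j6 15.1 t 26.75
```

```bash
python3 -m handwheel '[[0.04,-0.0213,0,0],[0.04,-0.0213,0,0],[0.04,-0.0213,0,0],[0.04,-0.0213,0,0],[0.04,-0.0213,0,0],[0.0392,-0.0213,0,0],[0,0,0,0],[0,0,0,0]]' 0.06; python3 - <<'E'
from h import *
go(462,400,40,84.7); shoot('w12')
E
```

```text
time: 27.55
tool_pos: [459.7, 399.9, 146.1]
tcp_rot: [-179.8, 0.2, 84.9]
ft_force: [0.1, -0.8, 0.0]
finger_gap: 59.8
grip_force: 0.0
shift [0.0006, 0.0025, 0.106] turn 0.2 cur [459.7 399.9 146.1] [-1.7985e+02  1.6000e-01  8.4900e+01] j6 41.3 t 27.55
```

View pics/w12.png

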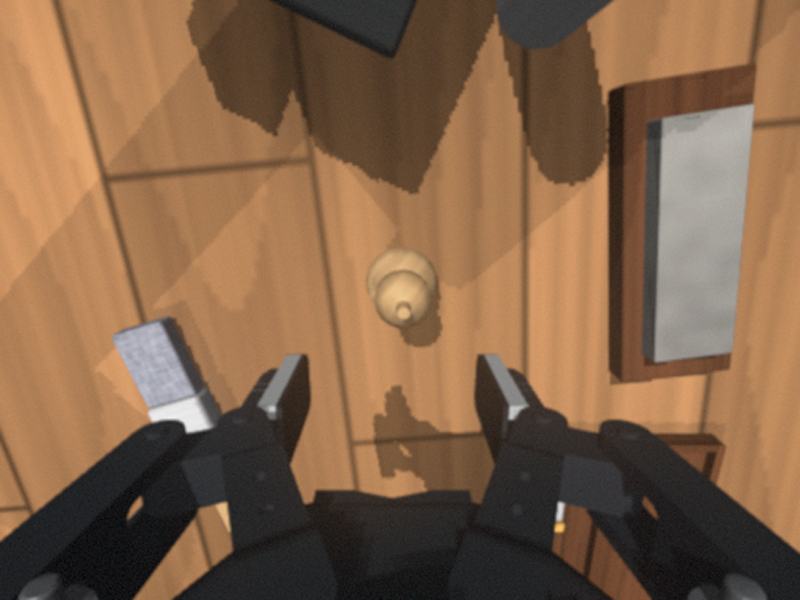

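The gourd's upper belly is centred at (404,298), its lower belly at about (401,283) and its stem at (404,312). Nothing is close to it.

```bash
python3 - <<'E'
from h import *
np.set_printoptions(precision=1,suppress=True)
a,b,c=wr('w12',404,298,58),wr('w12',402,283,21),wr('w12',404,312,84);print(a,b,c)
g=(a+b+c)/3; go(g[0],g[1],40,84.7)
E
```

```text
[466.4 400.3  58. ] [466.  399.5  21. ] [465.8 400.7  84. ]
shift [0.0019, 0.0057, 0.1064] turn 0.1 cur [460.5 399.1 146.4] [-179.9    0.1   84.8] j6 41.3 t 27.6
```

```bash
python3 -m handwheel '[[0.0015,0.0055,0,0],[0,0,0.04,0],[0,0,0.035,0],[0,0,0.02,0],[0,0,0.01,0],[0,0,0,0],[0,0,0,0]]'; python3 -m handwheel '[[0,0,0.002,0],[0,0,0,0],[0,0,0,0],[0,0,0,0],[0,0,0,0],[0,0,0,0]]' 0.0 30; python3 -m handwheel '[[0,0,-0.01,0],[0,0,-0.03,0],[0,0,-0.04,0],[0,0,0,0],[0,0,0,0]]'; python3 - <<'E'
from h import *
go(647.5,156.9,120,84.7)
E
```

```text
time: 28.3
tool_pos: [468.2, 400.8, 44.7]
tcp_rot: [179.9, -0.1, 84.7]
ft_force: [0.2, 0.3, -0.0]
finger_gap: 59.5
grip_force: 0.0
time: 28.9
tool_pos: [467.8, 401.5, 42.9]
tcp_rot: [179.9, -0.1, 84.8]
ft_force: [-1.4, 0.6, 5.1]
finger_gap: 30.8
grip_force: 29.7
time: 29.4
tool_pos: [467.9, 401.6, 123.6]
tcp_rot: [179.9, -0.1, 84.8]
ft_force: [-0.6, 0.1, -1.7]
finger_gap: 30.9
grip_force: 29.9
shift [-0.2272, 0.2012, 0.0036] turn 0.05 cur [467.9 401.6 123.6] [ 1.7985e+02 -1.3000e-01  8.4750e+01] j6 41.1 t 29.4
```

```bash
python3 -m handwheel '[[-0.0325,0.0287,0,0],[-0.0325,0.0287,0,0],[-0.0325,0.0287,0,0],[-0.0325,0.0287,0,0],[-0.0325,0.0287,0,0],[-0.0325,0.0287,0,0],[-0.0322,0.029,0,0],[0,0,0,0],[0,0,0,0]]'; python3 - <<'E'
from h import *
go(647.5,156.9,50,84.7); shoot('w13')
E
```

```text
time: 30.3
tool_pos: [645.8, 154.9, 119.6]
tcp_rot: [-179.8, 0.0, 84.6]
ft_force: [-0.2, 1.7, -1.0]
finger_gap: 30.9
grip_force: 30.0
shift [0.0021, 0.0017, 0.0696] turn -0.08 cur [645.8 154.9 119.6] [-1.7982e+02  3.0000e-02  8.4620e+01] j6 14.4 t 30.3
```

View pics/w13.png

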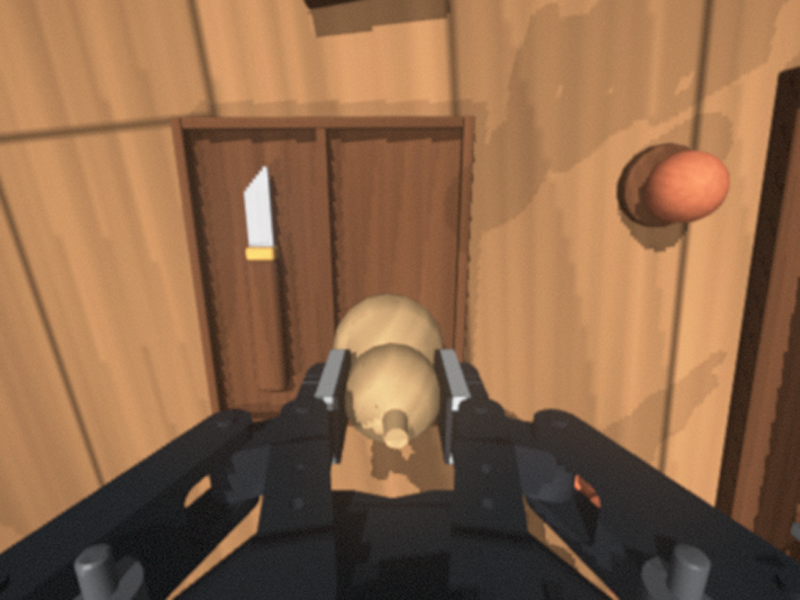

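The knife lies flat in its slot, and the gourd is held upright over the other bay (columns 335–460). Lowering it.

```bash
python3 -m handwheel '[[0.002,0.0015,0.03,0],[0,0,0.02,0],[0,0,0.01,0],[0,0,0.005,0],[0,0,0.001,0],[0,0,0,0],[0,0,0,0]]'; python3 -m handwheel '[[0,0,0.001,0],[0,0,0,0],[0,0,0,0]]'
```

```text
time: 31.05
tool_pos: [649.1, 158.3, 56.9]
tcp_rot: [179.9, -0.0, 84.8]
ft_force: [-0.6, -0.0, -0.9]
finger_gap: 30.7
grip_force: 30.0
time: 31.35
tool_pos: [648.4, 158.0, 54.7]
tcp_rot: [180.0, -0.0, 84.7]
ft_force: [-1.1, 0.7, -0.9]
finger_gap: 30.4
grip_force: 30.0
```

```bash
python3 -m handwheel '[[0,0,0.002,0],[0,0,0.001,0],[0,0,0,0],[0,0,0,0]]';python3 -m handwheel '[[0,0,0.001,0],[0,0,0,0],[0,0,0,0]]'; python3 -m handwheel '[[0,0,0.001,0],[0,0,0,0],[0,0,0,0]]'
```

```text
time: 31.75
tool_pos: [648.2, 158.0, 51.3]
tcp_rot: [-180.0, 0.0, 84.7]
ft_force: [0.4, 0.4, -1.1]
finger_gap: 30.9
grip_force: 30.0
time: 32.05
tool_pos: [648.3, 158.0, 50.5]
tcp_rot: [-180.0, 0.0, 84.8]
ft_force: [-0.6, 0.2, -0.3]
finger_gap: 31.0
grip_force: 30.0
time: 32.35
tool_pos: [648.2, 158.0, 49.4]
tcp_rot: [-180.0, 0.0, 84.7]
ft_force: [1.1, -0.1, 0.2]
finger_gap: 30.7
grip_force: 30.0
```

```bash
python3 -m handwheel '[[0,0,0.0006,0],[0,0,0,0],[0,0,0,0]]';python3 -m handwheel '[[0,0,0,0],[0,0,0,0],[0,0,0,0],[0,0,0,0],[0,0,0,0]]' 0.055; python3 -m handwheel '[[0,0,-0.02,0],[0,0,-0.03,0],[0,0,-0.04,0],[0,0,-0.04,0],[0,0,-0.02,0],[0,0,0,0],[0,0,0,0]]'; python3 -m handwheel '[[-0.03,-0.035,0,0],[-0.02,-0.04,0,0],[0,-0.045,0,0],[0,-0.045,0,0],[0,-0.045,0,0],[0,0,0,0],[0,0,0,0]]'; python3 - <<'E'
from h import *
im=r.snapshot('scene'); cv2.imwrite('pics/scene1.png',cv2.resize(im[120:260,130:400,::-1],(800,415),interpolation=cv2.INTER_CUBIC))
E
```

```text
time: 32.65
tool_pos: [648.4, 158.0, 49.1]
tcp_rot: [180.0, -0.0, 84.7]
ft_force: [-0.7, 0.4, 0.4]
finger_gap: 31.0
grip_force: 30.1
time: 33.15
tool_pos: [648.3, 158.0, 48.9]
tcp_rot: [-180.0, 0.0, 84.7]
ft_force: [0.2, 0.7, 0.2]
finger_gap: 54.7
grip_force: 0.0
time: 33.85
tool_pos: [648.4, 158.1, 198.9]
tcp_rot: [180.0, -0.0, 84.8]
ft_force: [-1.0, -0.6, -0.2]
finger_gap: 55.4
grip_force: 0.0
time: 34.55
tool_pos: [433.0, 127.4, 197.2]
tcp_rot: [-179.9, 0.0, 84.8]
ft_force: [0.9, -1.2, 0.9]
finger_gap: 54.9
grip_force: 0.0
```

View pics/scene1.png

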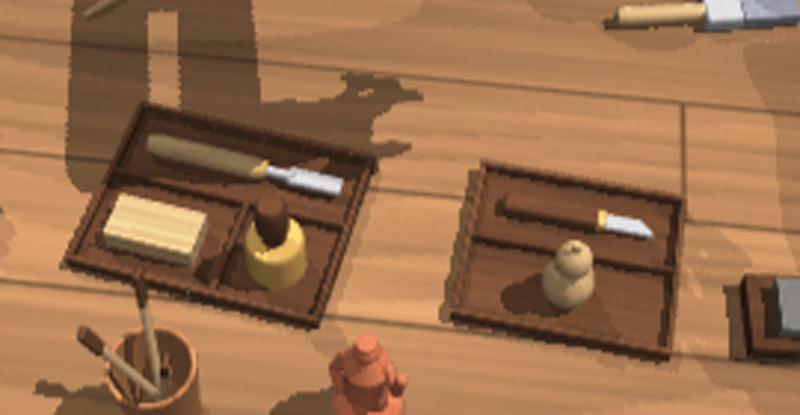

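All five items sit correctly in their bays: gouge (240,165), panel (155,230), mallet (275,250), knife (575,215) and gourd (570,275). The figure, oilstone and offcut were not touched, and the arm is clear.

```bash
python3 -c "
from bench import r
print(r.hand_in())"
```

```text
the job is handed in; nothing more can be done
None
```

Both kits are made up in the order asked and the job is handed in at about 35 s; a final scene picture showed all five pieces in their bays, and the figure, oilstone and offcut were left alone.

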